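Sort rubber mill mounts by feel

ROBOT

A 6-joint arm with a two-finger parallel gripper is mounted at the origin on the work surface. World frame = base frame: x ahead of the robot, y to its left, z up, the work surface at z = 0. Lengths are in m, angles in rad, forces in N, time in s.
With the tool pointing down it reaches from about 0.375 to 0.9 m from the base axis. Payload 3.1 kg.
Tool frame: the origin (TCP) lies midway between the tips of the shut fingers; the grasp point (between the pads) lies 19 mm behind it; z points along the fingers, y is the line along which they close (so a half turn about z gives the same grasp; the last joint's range is limited). The gripper opens to 87 mm and grips with 3 to 60 N. Pads are 19 mm wide; open, the fingers measure 117 mm over their backs; the gripper's body (75 mm by 190 mm) begins 51 mm behind the grasp point.
Start: joints at [0.944, 0.527, 1.433, -0, 1.181, -0.178], TCP at [0.271, 0.563, 0.223] pointing down, gripper open.
Joint ranges: [-3.08, 3.08], [-0.75, 2.2], [0.22, 2.44], [-1.43, 4.57], [0, 2.65], [-2.85, 2.85]. Speed limits (rad/s): [2.79, 2.79, 3.14, 3.14, 3.14, 3.14].

INTERFACE

Orientations are given as [roll, pitch, yaw] about the fixed x, y, z axes, in that order (R = Rz(yaw) Ry(pitch) Rx(roll)).
In Python, from bench import manip gives the robot as it stands. The module is installed in compiled form; this text tells all that it offers.
- The arm moves only by the shell command python3 -m pendant 'ROWS' [FORCE]. ROWS is JSON, a list of rows, each a list of 7 numbers: the turn, a rotation vector about the tool's x, y, z in degrees, then the shift along the tool's x, y, z in mm, then the opening, from 0 (shut) to 1 (fully open). A call has 1 to 5 rows; each row is the pose to reach, as a shift and turn from the pose commanded when the call began, along the tool's axes at that moment; what a row does not reach only later rows make up. A row lasts 1/10 s, in which the tool goes at most 50 mm and 8.59 degrees, less where a joint would pass 70% of its speed; a pose out of reach is approached as far as the arm can. A call with a gripper value outside its range is refused whole. The fingers move at their own pace and stop on an object; FORCE is the grip in N (left out, the last holds). Time passes only in rows, so rows that repeat a pose let the fingers close. It gives the time, the measured TCP pose, the force, the opening and the grip force at its end, in the units of the state.
- manip.observe(): the state, without advancing time (a new reading comes with each control period).
- manip.get_image(name): name is "scene" or "top"; returns a dict with "pixels" (420x560x3 uint8, red, green, blue), "vertical_fov" (degrees; the focal length in pixels is half the picture's height over the tangent of half this angle, whatever the lens; pixels are square), "cx", "cy" (the principal point, pixels), "R" (3x3) and "t" (3): a world point X has camera coordinates R X + t. Camera axes: x right, y down, z forward; pixel columns grow to the right and rows downward; lengths in m; the calibration is good to about 2 mm. A picture is of the moment at which its call begins. There is no depth.
- manip.close_job(): hands the job in; it is judged then, once.
The state is a dict: "time": time; "joints": joint angles; "qd": joint speeds; "tau": joint torques, N m; "ee_pos": TCP position; "orientation": TCP orientation; "ft_force": force on the tool from outside, world axes, zero at the start; "wrist_torque": the same for the moment, N m; "gripper_width": finger opening in m; "finger_force": force on a finger pad.
Only numpy, scipy, OpenCV 4.12 (cv2) and the standard library are available. Lean on these libraries where they do the work, as an engineer would, in place of code of your own. Each camera call takes 0.05 s, during which the arm holds its last target. There are 200 camera calls.

TASK

The three rubber mounts on the bench come off the rolling mill: two are still soft and springy, one has gone hard, and only a squeeze across their rubber cheeks tells which. Fit each soft one upright into a seat of the blue rail, squeezed so that it goes down between its four pins and stands fully home on the plate, and put the hard one in the red scrap tray. Grip gently (no more than 25 N), never force a mount into a seat, and leave the tin and the mandrel where they are.

Things in the scene. Friction and masses are not known exactly. Their poses are not given: they have to be found in the camera images.
- mount_a_mid (a point): centre (half-way up) of a loose rubber mount standing on the bench: a block 56 mm (own x) by 46 to 47 mm (own y) by 50 mm tall, about 0.2 kg. Bare aluminium core; a black ribbed rubber cheek 9.5 mm thick, 56 mm long and 46 mm tall on its +y and on its -y face: grip and squeeze it there, along own y
- mount_b_mid (a point): centre of another such rubber mount, same build (see mount_a); its firmness too must be felt
- mount_c_mid (a point): centre of another such rubber mount, same build (see mount_a); its firmness too must be felt
- mount_a: the mount of point mount_a_mid, origin at the centre of its underside. How all three mounts feel: the cheeks of a soft one yield evenly, the fingers closing about 0.57 mm per newton of grip (7 mm from a 3 N to a 16 N grip), 9 mm at most, and spring back; a hardened one gives less than 1 mm. Looks do not tell. The rubber tears when gripped with more than 25 N
- mount_b: the mount of point mount_b_mid; origin at the centre of its underside, z up
- mount_c: the mount of point mount_c_mid; origin at the centre of its underside, z up
- rail: blue steel rail fixed to the bench, 80 mm (own x) by 190 mm (own y), 12 mm thick, origin at the centre of its underside. It has two seats, 90 mm apart along own y, each between four upright steel pins 12 mm thick and 36 mm tall above the plate, the top 8 mm tapering to 9 mm thick. A mount stands in a seat with its cheeks facing own +x and -x
- seat0 (a point): centre of the first seat, on the plate's top face (12 mm above the bench). Its four pins stand 26 mm to either side along the rail's x and 23 mm along the rail's y: 40 mm free between them across the cheeks (43 mm at the tips), 34 mm free for a finger along y. A mount must be squeezed to about 38 mm (15 N) to enter and springs out against the pins when let go; home, its centre is 37 mm above the bench
- seat1 (a point): centre of the second seat, the same
- tray: red open scrap tray fixed to the bench, 160 mm (own x) by 220 mm (own y) by 35 mm high, walls 4 mm, floor 4 to 5 mm thick, origin at the centre of its underside. A small flat brass ring (28 mm wide, 6 mm high) lies near its corner at own x -58, y +88 mm
- tin: round tin, 50 mm wide, 55 mm high, standing beyond the mounts, origin under it; leave alone
- mandrel: upright tapered steel mandrel, 28 mm wide, 65 mm high, standing beyond the mounts, origin under it; leave alone
There are look-alikes about, which are no part of the job. Leave any pink look-alike of the mount_a alone.

How it is judged:
By the outcome, as a careful person would: the job done as asked, in the order asked, and still so for the second after the job is handed in, with the robot touching nothing.
It also fails if it takes over 70 s, if anything falls off the work surface, if the arm or the gripper's body presses on something with over 40 N, if the wrist force passes 120 N, or if a joint passes its speed limit or range.

## Working session

There is one attempt and no reset: what is moved stays moved. The work goes in short steps, Python scripts to look and compute and a shell command to move; the robot and the scene stay as the last step left them, time stands still between calls to the robot, and variables do not carry over. Pictures are saved under pics/ and viewed, at most 10 in all, crops included, and the job is handed in when it is done.

```bash
mkdir -p pics; python3 - <<'E'
from bench import manip
import cv2,pickle
d={}
for n in("scene","top"):
    i=manip.get_image(n);d[n]=i
    cv2.imwrite(f"pics/{n}0.png",i["pixels"][:,:,::-1])
    print(n,i["vertical_fov"],i["cx"],i["cy"],i["R"],i["t"])
pickle.dump(d,open("im0.pkl","wb"))
print(manip.observe())
E
```

```text
scene 42.78525845810099 282.59784563138766 209.69899050732494 [[ 0.11452823  0.99336876 -0.0100887 ]
 [ 0.57417425 -0.07447875 -0.81533849]
 [-0.81068318  0.0875866  -0.57889668]] [-0.07614367 -0.30651424  1.74912013]
top 47.012506733005964 277.4503909852302 217.5416881483796 [[-0.01468423 -0.99988172 -0.00457294]
 [-0.97570164  0.01532873 -0.21856657]
 [ 0.21861081  0.00125235 -0.97581133]] [0.00534751 0.58006645 1.11369613]
{'time': 0.1, 'joints': array([ 9.43504037e-01,  5.28397629e-01,  1.43376788e+00, -5.32782680e-05,
        1.18139608e+00, -1.78478296e-01]), 'qd': array([-2.72480697e-05, -2.03449747e-03, -1.66681755e-03, -8.43092476e-04,
        1.32626941e-03, -1.37565031e-03]), 'tau': array([-4.56544312e-04, -4.40984988e+01, -1.77150464e+01,  6.35049236e-02,
        5.34048560e-02, -1.58644468e-05]), 'ee_pos': array([0.27076792, 0.56257154, 0.22165648]), 'orientation': array([-3.13964625e+00, -3.01081745e-04,  2.69279864e+00]), 'ft_force': array([ 0.46936325, -0.88645352,  0.21277607]), 'wrist_torque': array([ 0.05036463,  0.02937296, -0.03625232]), 'finger_force': 0.0, 'gripper_width': 0.08688574608727936}
```

View pics/scene0.png

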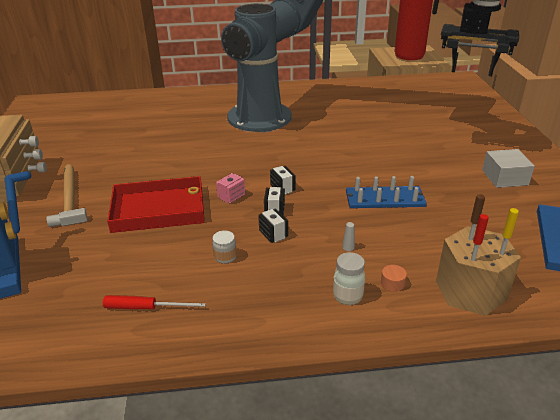

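View pics/top0.png

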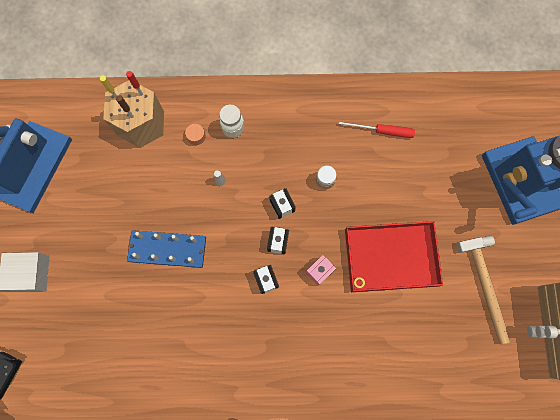

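The scene view shows the three black/white mounts at about (282,180), (274,200) and (273,226), with a pink decoy at (231,187). In the top view:

| Item | Pixel position |
|---|---|
| Mounts | (282,203), (278,240), (265,279) |
| Rail | (166,249) |
| Tray | (394,257) |
| Tin | (326,177) |
| Mandrel | (218,178) |

```bash
cat > h.py <<'E'
import numpy as np,cv2,pickle
def f(i): return 210/np.tan(np.radians(i["vertical_fov"]/2))
def ray(i,u,v,z):
    d=i["R"].T@np.array([(u-i["cx"])/f(i),(v-i["cy"])/f(i),1]);c=-i["R"].T@i["t"]
    return (c+d*(z-c[2])/d[2])
def proj(i,X):
    p=i["R"]@np.array(X)+i["t"];return np.array([i["cx"]+f(i)*p[0]/p[2],i["cy"]+f(i)*p[1]/p[2]])
def white(i,box,thr=150,sat=60):
    u0,v0,u1,v1=box;p=i["pixels"][v0:v1,u0:u1];h=cv2.cvtColor(p,cv2.COLOR_RGB2HSV)
    m=((h[...,2]>thr)&(h[...,1]<sat)).astype(np.uint8)
    cs,_=cv2.findContours(m,cv2.RETR_EXTERNAL,cv2.CHAIN_APPROX_NONE)
    return [c+np.array([u0,v0]) for c in cs]
E
python3 - <<'E'
from h import *
d=pickle.load(open("im0.pkl","rb"));t=d["top"];s=d["scene"]
np.set_printoptions(precision=4,suppress=True)
for n,b in dict(A=(262,185,302,222),B=(260,222,296,258),C=(248,260,284,298)).items():
    c=max(white(t,b),key=cv2.contourArea)
    W=np.array([ray(t,*p,0.05)[:2] for p in c[:,0].astype(float)],np.float32)*1000
    print(n,cv2.contourArea(c),cv2.minAreaRect(W),ray(t,*cv2.minAreaRect(c)[0],0.05))
p=t["pixels"];h=cv2.cvtColor(p,cv2.COLOR_RGB2HSV)
m=((h[...,0]>100)&(h[...,0]<125)&(h[...,1]>120)&(h[...,2]>50)).astype(np.uint8);m[:, :120]=0;m[:,215:]=0;m[:225]=0;m[275:]=0
pts=cv2.findNonZero(m);W=np.array([ray(t,*q,0.012)[:2] for q in pts[:,0].astype(float)],np.float32)*1000
print("rail",cv2.minAreaRect(W))
for c in white(t,(124,226,210,270),140,70):
    if cv2.contourArea(c)>1: x=c[:,0].mean(0);print("pin",x,cv2.contourArea(c),ray(t,*x,0.047))
m=(((h[...,0]<6)|(h[...,0]>174))&(h[...,1]>170)&(h[...,2]>90)).astype(np.uint8);m[:,:335]=0;m[:,450:]=0;m[:210]=0;m[300:]=0
pts=cv2.findNonZero(m);W=np.array([ray(t,*q,0.035)[:2] for q in pts[:,0].astype(float)],np.float32)*1000
print("tray",cv2.minAreaRect(W))
print("tin",ray(t,326,174,.055),"mandrel",ray(t,218,175,.065),"pink",ray(t,321,269,.05))
crop=cv2.resize(np.hstack([t["pixels"][180:300,120:300]]),None,fx=4,fy=4,interpolation=cv2.INTER_CUBIC)
cv2.imwrite("pics/crop1.png",crop[:,:,::-1])
E
```

```text
A 202.5 ((625.0115966796875, -14.883792877197266), (55.22438049316406, 25.79265022277832), 24.76712989807129) [ 0.625  -0.0149  0.05  ]
B 215.0 ((530.4014892578125, -3.046072006225586), (26.44512939453125, 55.893978118896484), 79.45742797851562) [ 0.5303 -0.0029  0.05  ]
C 225.0 ((434.1905212402344, 27.675281524658203), (55.63338088989258, 26.16324234008789), 19.91650390625) [0.4341 0.0276 0.05  ]
rail ((516.6197509765625, 277.6733703613281), (190.0013885498047, 79.17633056640625), 84.37295532226562)
pin [189.2 258.5] 8.0 [0.4852 0.2126 0.047 ]
pin [170.5 257.1] 7.0 [0.4894 0.2583 0.047 ]
pin [152.3333 255.6667] 7.5 [0.4936 0.3027 0.047 ]
pin [133.6667 254.3333] 7.5 [0.4975 0.3484 0.047 ]
pin [191.6667 237.3333] 7.5 [0.5374 0.2079 0.047 ]
pin [173.     236.3333] 6.5 [0.5406 0.2539 0.047 ]
pin [155.3333 234.7778] 6.5 [0.5452 0.2975 0.047 ]
pin [136.6667 233.3333] 7.5 [0.5495 0.3436 0.047 ]
tray ((485.9333801269531, -285.55096435546875), (161.44732666015625, 224.27191162109375), 2.9408488273620605)
tin [ 0.6921 -0.1269  0.055 ] mandrel [0.6907 0.1429 0.065 ] pink [ 0.4545 -0.1066  0.05  ]
```

View pics/crop1.png

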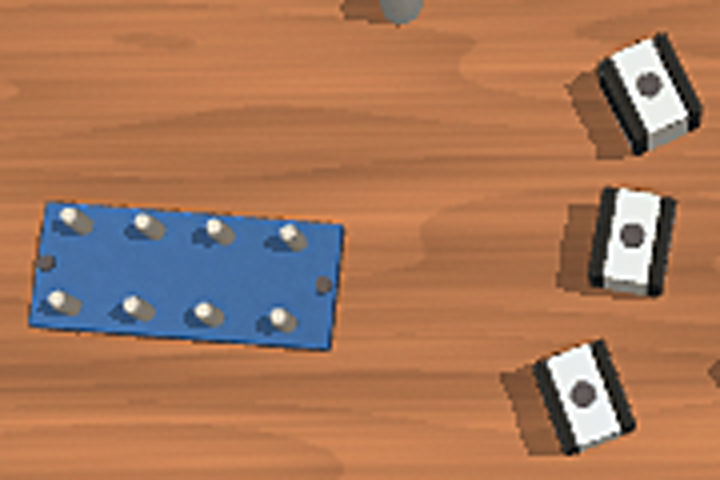

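The crop shows the bores at crop pixels (650,84), (632,235) and (583,393), and all eight pin tips are resolved. Next, a helper that converts targets into tool-axis shifts.

```bash
cat > go.py <<'E'
import sys,numpy as np
from scipy.spatial.transform import Rotation as Ro
from bench import manip
x,y,z,yaw=map(float,sys.argv[1:5])
s=manip.observe();R=Ro.from_euler('xyz',s['orientation'])
T=Ro.from_euler('xyz',[np.pi,0,np.radians(yaw)])
sh=R.inv().apply(np.array([x,y,z])-s['ee_pos']*1000)
print("turn",np.round(np.degrees((R.inv()*T).as_rotvec()),2),"shift",np.round(sh,1),"t",s['time'],"w",s['gripper_width'],"ff",s['finger_force'],"ft",np.round(s['ft_force'],1),"pos",np.round(s['ee_pos']*1000,1))
E
python3 go.py 434 28 120 20; python3 -m pendant 2>&1 | head -5
```

```text
turn [-8.0000e-02  1.2000e-01  1.3429e+02] shift [-379.  -410.6  102.3] t 0.1 w 0.08688574608727936 ff 0.0 ft [ 0.5 -0.9  0.2] pos [270.8 562.6 221.7]
invalid input
```

```bash
R1='[[0,0,0,-32,-34,7,1],[0,0,0,-64,-68,14,1],[0,0,0,-96,-102,21,1],[0,0,0,-127,-137,28,1],[0,0,0,-158,-171,35,1]]'
python3 -m pendant '[[0,0,0,-32,-34,7,1],[0,0,0,-64,-68,14,1],[0,0,0,-96,-102,21,1],[0,0,0,-127,-137,28,1],[0,0,0,-158,-171,35,1]]' 3
python3 -m pendant '[[0,0,8,-32,-34,7,1],[0,0,16,-64,-68,14,1],[0,0,24,-96,-102,21,1],[0,0,32,-127,-137,28,1],[0,0,40,-158,-171,35,1]]'
python3 -m pendant '[[0,0,8,0,0,0,1],[0,0,16,0,0,0,1],[0,0,24,0,0,0,1],[0,0,32,0,0,0,1],[0,0,40,0,0,0,1]]'
python3 go.py 434 28 120 20
```

```text
time: 0.6
ee_pos: [0.3392, 0.3386, 0.1871]
orientation: [-3.141, -0.0, 2.693]
ft_force: [1.1, -0.2, -0.8]
gripper_width: 0.087
finger_force: 0.0
time: 1.1
ee_pos: [0.4076, 0.1161, 0.1523]
orientation: [-3.142, -0.0, 1.989]
ft_force: [0.0, 0.5, 0.4]
gripper_width: 0.0872
finger_force: 0.0
time: 1.6
ee_pos: [0.4073, 0.1177, 0.1524]
orientation: [-3.141, 0.0, 1.29]
ft_force: [-0.7, -0.1, -0.1]
gripper_width: 0.0869
finger_force: 0.0
turn [-3.000e-02  3.000e-02  5.393e+01] shift [-78.8  50.5  32.3] t 1.6 w 0.08688162659724806 ff 0.0 ft [-0.7 -0.1 -0.1] pos [407.3 117.7 152.4]
```

```bash

python3 -m pendant '[[0,0,8,-20,13,5,1],[0,0,16,-40,25,10,1],[0,0,24,-60,38,15,1],[0,0,32,-79,50,22,1],[0,0,40,-79,50,32,1]]' >/dev/null
python3 -m pendant '[[0,0,7,0,0,0,1],[0,0,14,0,0,0,1]]'
python3 go.py 434 28 8 20
python3 - <<'E'
from h import *
from bench import manip
i=manip.get_image("top");c=i["pixels"][180:320,180:360]
cv2.imwrite("pics/g1.png",cv2.resize(c,None,fx=4,fy=4)[:,:,::-1])
E
```

```text
time: 2.3
ee_pos: [0.4338, 0.028, 0.12]
orientation: [-3.141, 0.001, 0.348]
ft_force: [-0.1, -0.4, -0.8]
gripper_width: 0.0869
finger_force: 0.0
turn [-0.04  0.07 -0.05] shift [3.00e-01 1.00e-01 1.12e+02] t 2.3 w 0.08693557300038525 ff 0.0 ft [-0.1 -0.4 -0.8] pos [433.8  28.  120. ]
```

View pics/g1.png

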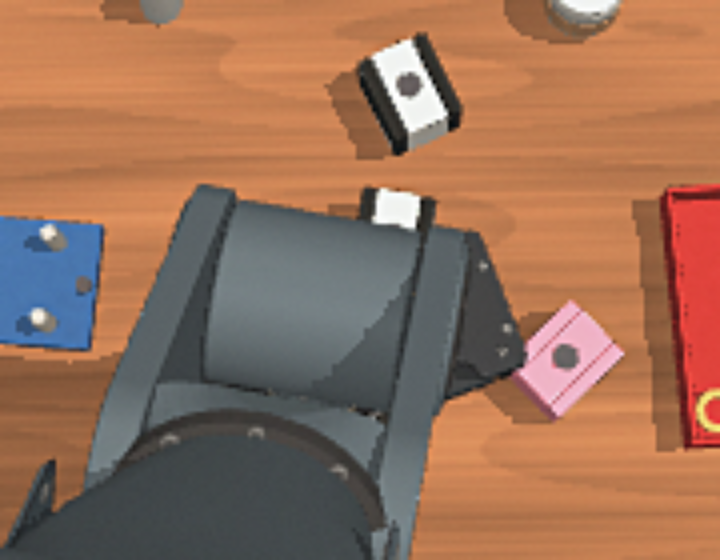

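The arm covers mount C (crop ~(340,330)) and the pink block sits clear to the right at (565,355). I'll descend and squeeze at 3 N, then 16 N.

```bash

python3 -m pendant '[[0,0,0,0,0,40,1],[0,0,0,0,0,80,1],[0,0,0,0,0,112,1],[0,0,0,0,0,112,1]]' 
python3 -m pendant '[[0,0,0,0,0,0,0],[0,0,0,0,0,0,0],[0,0,0,0,0,0,0],[0,0,0,0,0,0,0],[0,0,0,0,0,0,0]]' 3
python3 -m pendant '[[0,0,0,0,0,0,0],[0,0,0,0,0,0,0],[0,0,0,0,0,0,0]]' 3
python3 -m pendant '[[0,0,0,0,0,0,0],[0,0,0,0,0,0,0],[0,0,0,0,0,0,0],[0,0,0,0,0,0,0],[0,0,0,0,0,0,0]]' 16
```

```text
time: 2.75
ee_pos: [0.4317, 0.0287, 0.0053]
orientation: [-3.137, 0.007, 0.356]
ft_force: [-0.7, 0.9, 0.4]
gripper_width: 0.0872
finger_force: 0.0
time: 3.25
ee_pos: [0.4348, 0.0282, 0.0095]
orientation: [3.14, -0.002, 0.354]
ft_force: [-0.1, -0.0, 0.5]
gripper_width: 0.0553
finger_force: 0.0
time: 3.55
ee_pos: [0.4347, 0.0281, 0.0089]
orientation: [3.141, -0.001, 0.354]
ft_force: [0.2, -0.1, 4.7]
gripper_width: 0.0459
finger_force: 3.0
time: 4.05
ee_pos: [0.4347, 0.0281, 0.0089]
orientation: [3.141, -0.001, 0.354]
ft_force: [-0.5, -0.5, 6.5]
gripper_width: 0.0465
finger_force: 16.0
```

That's the hard one: no give. I'll release it and leave it for the end, then move to the middle mount.

```bash

python3 -m pendant '[[0,0,0,0,0,0,1],[0,0,0,0,0,0,1],[0,0,0,0,0,0,1],[0,0,0,0,0,0,1],[0,0,0,0,0,0,1]]' 3
python3 -m pendant '[[0,0,0,0,0,-45,1],[0,0,0,0,0,-91,1],[0,0,0,0,0,-91,1]]' 
python3 go.py 530 -3 100 -10.5
```

```text
time: 4.55
ee_pos: [0.434, 0.0283, 0.0084]
orientation: [-3.141, 0.0, 0.354]
ft_force: [0.3, 0.3, 0.9]
gripper_width: 0.0787
finger_force: 0.0
time: 4.85
ee_pos: [0.4372, 0.0279, 0.1034]
orientation: [3.137, -0.008, 0.354]
ft_force: [1.3, 0.1, 0.0]
gripper_width: 0.0864
finger_force: 0.0
turn [ 0.15 -0.52 30.81] shift [76.3 61.2  4.3] t 4.85 w 0.08640282313281841 ff 0.0 ft [1.3 0.1 0. ] pos [437.2  27.9 103.4]
```

```bash

python3 -m pendant '[[0,0,8,26,20,0,1],[0,0,16,53,41,0,1],[0,0,24,80,62,0,1],[0,0,31,80,62,0,1],[0,0,31,80,62,0,1]]' >/dev/null
python3 -m pendant '[[0,0,0,0,0,40,1],[0,0,0,0,0,70,1],[0,0,0,0,0,92,1],[0,0,0,0,0,92,1],[0,0,0,0,0,92,1]]' 
python3 -m pendant '[[0,0,0,0,0,0,0],[0,0,0,0,0,0,0],[0,0,0,0,0,0,0],[0,0,0,0,0,0,0],[0,0,0,0,0,0,0]]' 3
python3 -m pendant '[[0,0,0,0,0,0,0],[0,0,0,0,0,0,0],[0,0,0,0,0,0,0]]' 3
python3 -m pendant '[[0,0,0,0,0,0,0],[0,0,0,0,0,0,0],[0,0,0,0,0,0,0],[0,0,0,0,0,0,0],[0,0,0,0,0,0,0]]' 16
```

```text
time: 5.85
ee_pos: [0.5295, -0.0018, 0.0073]
orientation: [-3.141, 0.002, -0.185]
ft_force: [0.5, 0.8, 0.2]
gripper_width: 0.0868
finger_force: 0.0
time: 6.35
ee_pos: [0.5309, -0.0022, 0.008]
orientation: [3.142, -0.001, -0.187]
ft_force: [1.0, 0.5, -0.4]
gripper_width: 0.0548
finger_force: 0.0
time: 6.65
ee_pos: [0.5309, -0.0025, 0.0078]
orientation: [3.141, -0.0, -0.187]
ft_force: [-0.7, -1.7, 3.2]
gripper_width: 0.0444
finger_force: 3.0
time: 7.15
ee_pos: [0.5309, -0.0024, 0.0078]
orientation: [3.141, -0.0, -0.187]
ft_force: [-0.8, -3.2, 5.2]
gripper_width: 0.0371
finger_force: 16.0
```

Soft: 44.4 → 37.1 mm. Lifting it at 17 N and carrying it above seat1.

```bash

python3 -m pendant '[[0,0,0,0,0,-20,0],[0,0,0,0,0,-45,0],[0,0,0,0,0,-70,0],[0,0,0,0,0,-82,0],[0,0,0,0,0,-82,0]]' 17
python3 -m pendant '[[0,0,-4,-5,-23,0,0],[0,0,-12,-14,-64,0,0],[0,0,-20,-25,-110,0,0],[0,0,-28,-34,-156,0,0],[0,0,-36,-42,-190,0,0]]' >/dev/null
python3 go.py 521.5 323 90 84.6
```

```text
time: 7.65
ee_pos: [0.5315, -0.0019, 0.0904]
orientation: [-3.141, -0.003, -0.187]
ft_force: [0.1, -0.1, -1.9]
gripper_width: 0.0374
finger_force: 17.0
turn [ -0.15   0.08 -58.94] shift [  53.8 -116.3   -2.2] t 8.15 w 0.03694120089672391 ff 16.99701360426843 ft [ 1.1 -0.1 -2.6] pos [523.3 194.9  87.7]
```

```bash

python3 -m pendant '[[0,0,-8,10,-23,0,0],[0,0,-16,21,-46,0,0],[0,0,-24,32,-70,0,0],[0,0,-32,43,-93,0,0],[0,0,-40,53,-115,0,0]]' >/dev/null
python3 -m pendant '[[0,0,-8,0,0,0,0],[0,0,-16,0,0,0,0],[0,0,-19,0,0,0,0],[0,0,-19,0,0,0,0],[0,0,-19,0,0,0,0]]' 
python3 go.py 521.5 323 90 84.6
python3 - <<'E'
from h import *
from bench import manip
d={n:manip.get_image(n) for n in("scene","top")};pickle.dump(d,open("im1.pkl","wb"))
a=cv2.resize(d["scene"]["pixels"][120:230,320:450],None,fx=5,fy=5,interpolation=cv2.INTER_CUBIC)
cv2.imwrite("pics/s1.png",a[:,:,::-1])
E
```

```text
time: 9.15
ee_pos: [0.5226, 0.3187, 0.088]
orientation: [-3.139, 0.001, 1.47]
ft_force: [0.2, -0.9, -2.3]
gripper_width: 0.0366
finger_force: 17.0
turn [-0.15  0.06 -0.39] shift [ 4.2 -1.5 -2. ] t 9.15 w 0.03658963372472113 ff 16.99969818466343 ft [ 0.2 -0.9 -2.3] pos [522.6 318.7  88. ]
```

View pics/s1.png

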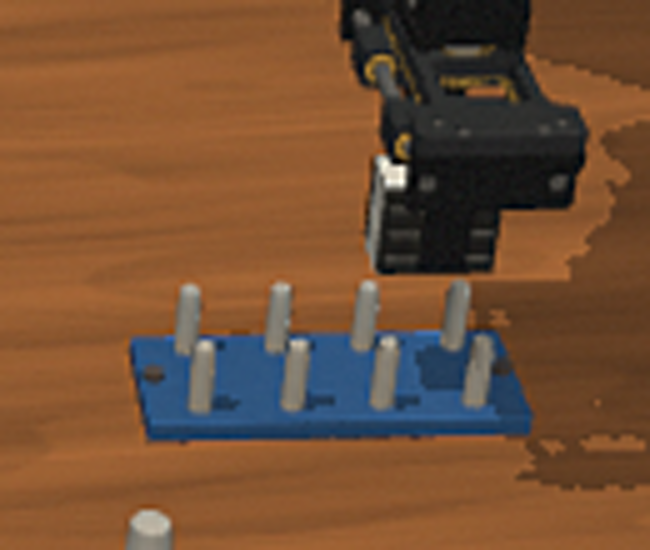

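The scene crop shows the squeezed mount at crop (435,220), above the far seat; pin tips are at crop (386,344), (483,340), (366,288) and (458,286). Cross-checking the seat from this view.

```bash
python3 - <<'E'
from h import *
s=pickle.load(open("im1.pkl","rb"))["scene"]
P=np.array([[203,345],[298,345],[387,343],[482,340],[189,289],[281,289],[367,288],[458,287]])/5+[319.6,119.6]
X=np.array([ray(s,*p,.047)[:2] for p in P])*1000
print(X.round(1),X[[0,1,4,5]].mean(0),X[[2,3,6,7]].mean(0))
E
```

```text
[[537.8 205.1]
 [543.8 250.8]
 [547.7 294.1]
 [551.  340.5]
 [486.6 210.1]
 [492.6 255.7]
 [497.3 298.6]
 [502.3 344. ]] [515.20027392 230.4447475 ] [524.58549797 319.30423134]
```

```bash

python3 -m pendant '[[0,0,0,2.5,0,14,0],[0,0,0,2.5,0,28,0],[0,0,0,2.5,0,28,0]]'  
python3 -m pendant '[[0,0,0,0,0,2,0],[0,0,0,0,0,4,0],[0,0,0,0,0,6,0],[0,0,0,0,0,8,0]]'
```

```text
time: 9.55
ee_pos: [0.5216, 0.3206, 0.0586]
orientation: [-3.136, 0.003, 1.471]
ft_force: [-0.6, 0.0, -2.8]
gripper_width: 0.0371
finger_force: 17.0
time: 9.95
ee_pos: [0.5241, 0.3216, 0.0538]
orientation: [3.141, -0.0, 1.471]
ft_force: [0.5, 0.8, -2.3]
gripper_width: 0.037
finger_force: 17.0
```

```bash

python3 -m pendant '[[0,0,0,0,0,2,0],[0,0,0,0,0,4,0],[0,0,0,0,0,4,0]]'; python3 go.py 523 321 20 84.4
```

```text
time: 10.25
ee_pos: [0.5231, 0.3214, 0.0492]
orientation: [-3.14, 0.001, 1.471]
ft_force: [-1.6, 0.4, -1.8]
gripper_width: 0.037
finger_force: 17.0
turn [-0.08  0.03 -0.11] shift [-0.4 -0.  29.2] t 10.25 w 0.03703819495457378 ff 16.999834505841136 ft [-1.6  0.4 -1.8] pos [523.1 321.4  49.2]
```

```bash

python3 -m pendant '[[0,0,0,0,0,1.5,0],[0,0,0,0,0,3,0],[0,0,0,0,0,3,0]]'
```

```text
time: 10.55
ee_pos: [0.5227, 0.3213, 0.0462]
orientation: [-3.139, 0.001, 1.471]
ft_force: [-3.7, -0.4, -0.1]
gripper_width: 0.0371
finger_force: 17.0
```

The +x pins are touching lightly; I'll ease 1.5 mm toward −x.

```bash

python3 -m pendant '[[0,0,0,0,-0.8,0,0],[0,0,0,0,-1.5,0,0],[0,0,0,0,-1.5,0,0]]'
python3 -m pendant '[[0,0,0,0,0,1.5,0],[0,0,0,0,0,3,0],[0,0,0,0,0,3,0]]'
```

```text
time: 10.85
ee_pos: [0.5226, 0.3215, 0.0464]
orientation: [3.141, 0.0, 1.471]
ft_force: [-1.8, -0.7, -2.7]
gripper_width: 0.0368
finger_force: 17.0
time: 11.15
ee_pos: [0.5223, 0.3217, 0.0433]
orientation: [-3.142, -0.0, 1.471]
ft_force: [-2.4, 1.0, -1.3]
gripper_width: 0.0369
finger_force: 17.0
```

```bash

python3 -m pendant '[[0,0,0,0,-1,0,0],[0,0,0,0,-1,0,0],[0,0,0,0,-1,2,0],[0,0,0,0,-1,4,0],[0,0,0,0,-1,4,0]]'
python3 -m pendant '[[0,0,0,0,0,0,0]]'
```

```text
time: 11.65
ee_pos: [0.5217, 0.3217, 0.0393]
orientation: [3.141, -0.0, 1.471]
ft_force: [0.0, 0.1, -2.0]
gripper_width: 0.037
finger_force: 17.0
time: 11.75
ee_pos: [0.5216, 0.3217, 0.0395]
orientation: [3.141, -0.0, 1.471]
ft_force: [-0.2, -0.1, -2.3]
gripper_width: 0.0374
finger_force: 17.0
```

```bash

python3 -m pendant '[[0,0,0,0,0,3,0],[0,0,0,0,0,6,0],[0,0,0,0,0,9,0],[0,0,0,0,0,11,0],[0,0,0,0,0,11,0]]'
```

```text
time: 12.25
ee_pos: [0.521, 0.3216, 0.0281]
orientation: [-3.141, 0.0, 1.471]
ft_force: [-0.3, 0.1, -2.6]
gripper_width: 0.0368
finger_force: 17.0
```

```bash

python3 -m pendant '[[0,0,0,0,0,2,0],[0,0,0,0,0,4,0],[0,0,0,0,0,6,0],[0,0,0,0,0,7,0],[0,0,0,0,0,7,0]]'
python3 -m pendant '[[0,0,0,0,0,1,0],[0,0,0,0,0,1.5,0],[0,0,0,0,0,1.5,0]]'
```

```text
time: 12.75
ee_pos: [0.5212, 0.3217, 0.0213]
orientation: [-3.141, 0.0, 1.471]
ft_force: [-0.5, 0.1, -1.7]
gripper_width: 0.0368
finger_force: 17.0
time: 13.05
ee_pos: [0.5213, 0.3217, 0.02]
orientation: [-3.142, 0.0, 1.471]
ft_force: [0.2, 0.3, -2.0]
gripper_width: 0.0372
finger_force: 17.0
```

```bash

python3 -m pendant '[[0,0,0,0,0,0.7,0],[0,0,0,0,0,0.7,0]]'
python3 -m pendant '[[0,0,0,0,0,0.7,0],[0,0,0,0,0,0.7,0]]'
```

```text
time: 13.25
ee_pos: [0.5214, 0.3217, 0.0198]
orientation: [3.141, -0.0, 1.471]
ft_force: [-1.2, 0.3, 1.4]
gripper_width: 0.0368
finger_force: 17.0
time: 13.45
ee_pos: [0.5214, 0.3218, 0.0198]
orientation: [3.141, -0.0, 1.471]
ft_force: [-1.4, -1.4, 5.5]
gripper_width: 0.037
finger_force: 17.0
```

Seated: contact at z = 19.8 as predicted. Releasing and rising.

```bash

python3 -m pendant '[[0,0,0,0,0,0,1],[0,0,0,0,0,0,1],[0,0,0,0,0,0,1],[0,0,0,0,0,0,1],[0,0,0,0,0,0,1]]' 3
python3 -m pendant '[[0,0,0,0,0,-15,1],[0,0,0,0,0,-45,1],[0,0,0,0,0,-80,1],[0,0,0,0,0,-80,1]]' 
python3 go.py 625 -15 100 24.8
```

```text
time: 13.95
ee_pos: [0.5214, 0.3217, 0.0185]
orientation: [-3.142, 0.0, 1.471]
ft_force: [-0.1, 1.4, -0.8]
gripper_width: 0.0762
finger_force: 0.0
time: 14.35
ee_pos: [0.525, 0.3233, 0.1044]
orientation: [3.132, -0.005, 1.471]
ft_force: [-0.3, 0.4, -0.0]
gripper_width: 0.0868
finger_force: 0.0
turn [ 0.36 -0.56 59.49] shift [-326.7  133.1    4.1] t 14.35 w 0.0868228104004705 ff 0.0 ft [-0.3  0.4 -0. ] pos [525.  323.3 104.4]
```

```bash

python3 -m pendant '[[0,0,8,-39,16,0,1],[0,0,16,-78,33,0,1],[0,0,24,-117,49,0,1],[0,0,32,-156,66,0,1],[0,0,40,-195,82,0,1]]' >/dev/null
python3 - <<'E'
from h import *
from bench import manip
d={n:manip.get_image(n) for n in("scene","top")};pickle.dump(d,open("im2.pkl","wb"))
a=cv2.resize(d["scene"]["pixels"][130:240,240:440],None,fx=4,fy=4,interpolation=cv2.INTER_CUBIC)
cv2.imwrite("pics/s2.png",a[:,:,::-1])
E
python3 go.py 625 -15 98 24.8
```

```text
turn [ 0.16 -0.08 19.05] shift [-61.6 120.4   1.4] t 14.95 w 0.08670490091232569 ff 0.0 ft [ 0.1  0.4 -0.2] pos [586.  114.5  99.1]
```

View pics/s2.png

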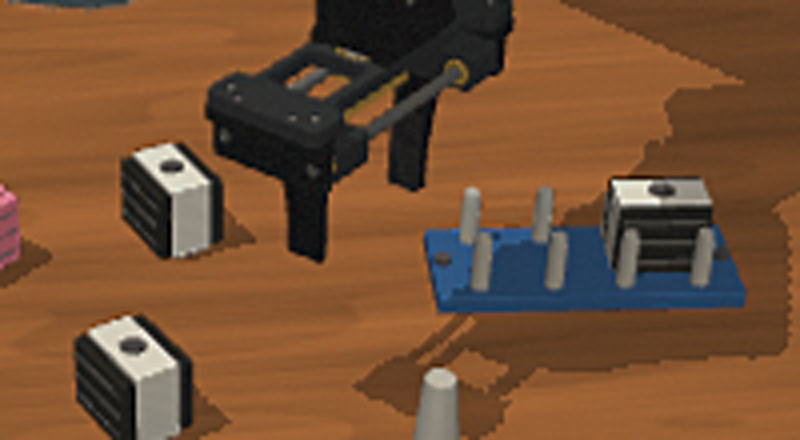

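The seated mount stands upright in the far seat at crop (660,225); the remaining mounts are at (170,200) and (133,375). Going on to the last one.

```bash

python3 -m pendant '[[0,0,8,-20,40,0,1],[0,0,16,-41,80,0,1],[0,0,19,-62,120,0,1],[0,0,19,-62,120,0,1]]' >/dev/null
python3 -m pendant '[[0,0,0,0,0,30,1],[0,0,0,0,0,60,1],[0,0,0,0,0,80,1],[0,0,0,0,0,80,1],[0,0,0,0,0,80,1]]' 
python3 go.py 625 -15 8 24.8
```

```text
time: 15.85
ee_pos: [0.6225, -0.0086, 0.0187]
orientation: [-3.141, 0.001, 0.443]
ft_force: [1.4, -0.7, 0.6]
gripper_width: 0.0869
finger_force: 0.0
turn [-0.04  0.04  0.57] shift [-0.5  6.8 10.7] t 15.85 w 0.08686178756612112 ff 0.0 ft [ 1.4 -0.7  0.6] pos [622.5  -8.6  18.7]
```

```bash

python3 -m pendant '[[0,0,0.5,0,7,5,1],[0,0,0.5,0,7,10.5,1],[0,0,0.5,0,7,10.5,1]]' 
python3 -m pendant '[[0,0,0,0,0,0,0],[0,0,0,0,0,0,0],[0,0,0,0,0,0,0],[0,0,0,0,0,0,0],[0,0,0,0,0,0,0]]' 3
python3 -m pendant '[[0,0,0,0,0,0,0],[0,0,0,0,0,0,0],[0,0,0,0,0,0,0]]' 3
python3 -m pendant '[[0,0,0,0,0,0,0],[0,0,0,0,0,0,0],[0,0,0,0,0,0,0],[0,0,0,0,0,0,0],[0,0,0,0,0,0,0]]' 16
```

```text
time: 16.15
ee_pos: [0.626, -0.0163, 0.0083]
orientation: [3.141, -0.0, 0.432]
ft_force: [-0.4, -0.1, -0.3]
gripper_width: 0.0871
finger_force: 0.0
time: 16.65
ee_pos: [0.626, -0.016, 0.0082]
orientation: [3.141, -0.0, 0.433]
ft_force: [-0.0, 0.1, -0.7]
gripper_width: 0.055
finger_force: 0.0
time: 16.95
ee_pos: [0.6259, -0.0159, 0.0082]
orientation: [-3.141, -0.0, 0.433]
ft_force: [0.5, 0.2, 0.3]
gripper_width: 0.0454
finger_force: 3.0
time: 17.45
ee_pos: [0.6259, -0.0159, 0.0082]
orientation: [-3.141, 0.0, 0.433]
ft_force: [0.1, 0.7, 0.1]
gripper_width: 0.0377
finger_force: 16.0
```

```bash

python3 -m pendant '[[0,0,0,0,0,-20,0],[0,0,0,0,0,-45,0],[0,0,0,0,0,-70,0],[0,0,0,0,0,-82,0],[0,0,0,0,0,-82,0]]' 17.5
python3 -m pendant '[[0,0,-4,0,-20,0,0],[0,0,-12,0,-60,0,0],[0,0,-20,0,-100,0,0],[0,0,-28,0,-140,0,0],[0,0,-36,1,-180,0,0]]' >/dev/null
python3 -m pendant '[[0,0,-8,-16,-25,0,0],[0,0,-16,-32,-50,0,0],[0,0,-23.5,-53,-75,0,0],[0,0,-23.5,-53,-75,0,0],[0,0,-23.5,-53,-75,0,0]]' 
python3 go.py 513.1 232 60 84.3
```

```text
time: 17.95
ee_pos: [0.6271, -0.0163, 0.0917]
orientation: [3.139, -0.003, 0.433]
ft_force: [0.4, -0.3, -2.3]
gripper_width: 0.0378
finger_force: 17.5
time: 18.95
ee_pos: [0.4589, 0.1381, 0.0893]
orientation: [-3.14, 0.0, 1.47]
ft_force: [1.2, -0.6, -1.5]
gripper_width: 0.0382
finger_force: 17.5
turn [-0.11  0.02 -0.06] shift [98.9 44.5 29.2] t 18.95 w 0.03815143527699017 ff 17.499489462934434 ft [ 1.2 -0.6 -1.5] pos [458.9 138.1  89.3]
```

```bash

python3 -m pendant '[[0,0,0,33,15,0,0],[0,0,0,66,30,0,0],[0,0,0,99,44.5,0,0],[0,0,0,99,44.5,0,0],[0,0,0,99,44.5,0,0]]' 19
python3 -m pendant '[[0,0,0,0,0,0,0],[0,0,0,0,0,0,0]]'
python3 go.py 513.1 232 60 84.3
```

```text
time: 19.45
ee_pos: [0.5151, 0.2329, 0.0894]
orientation: [3.141, 0.0, 1.472]
ft_force: [-0.3, 0.1, -2.2]
gripper_width: 0.0377
finger_force: 19.0
time: 19.65
ee_pos: [0.5135, 0.2313, 0.0897]
orientation: [-3.14, 0.001, 1.47]
ft_force: [-0.2, -0.7, -1.8]
gripper_width: 0.038
finger_force: 19.0
turn [-0.08  0.04 -0.09] shift [ 0.7 -0.4 29.7] t 19.65 w 0.038022554767058334 ff 18.999509622808546 ft [-0.2 -0.7 -1.8] pos [513.5 231.3  89.7]
```

```bash

python3 -m pendant '[[0,0,0,0.5,-0.4,14,0],[0,0,0,0.5,-0.4,28,0],[0,0,0,0.5,-0.4,30,0],[0,0,0,0.5,-0.4,30,0],[0,0,0,0.5,-0.4,30,0]]' >/dev/null
python3 -m pendant '[[0,0,0,0,0,2,0],[0,0,0,0,0,4,0],[0,0,0,0,0,6,0],[0,0,0,0,0,6,0]]'
python3 -m pendant '[[0,0,0,0,0,2,0],[0,0,0,0,0,4,0],[0,0,0,0,0,4,0]]'
```

```text
time: 20.55
ee_pos: [0.5137, 0.2328, 0.0539]
orientation: [-3.141, 0.0, 1.471]
ft_force: [-0.5, -0.1, -1.4]
gripper_width: 0.0379
finger_force: 19.0
time: 20.85
ee_pos: [0.5136, 0.2327, 0.0498]
orientation: [-3.141, 0.0, 1.471]
ft_force: [-0.6, 0.7, -1.1]
gripper_width: 0.0378
finger_force: 19.0
```

```bash

python3 -m pendant '[[0,0,0,0,0,2,0],[0,0,0,0,0,4,0],[0,0,0,0,0,4,0]]'
python3 -m pendant '[[0,0,0,0,0,1.5,0],[0,0,0,0,0,3,0],[0,0,0,0,0,3,0]]'
```

```text
time: 21.15
ee_pos: [0.5133, 0.2327, 0.0458]
orientation: [-3.14, 0.0, 1.471]
ft_force: [-0.1, 0.2, -1.7]
gripper_width: 0.0381
finger_force: 19.0
time: 21.45
ee_pos: [0.5133, 0.2327, 0.0428]
orientation: [-3.14, 0.0, 1.471]
ft_force: [-1.2, 0.1, -2.2]
gripper_width: 0.0379
finger_force: 19.0
```

```bash

python3 -m pendant '[[0,0,0,0,-0.4,2,0],[0,0,0,0,-0.4,4,0],[0,0,0,0,-0.4,7,0],[0,0,0,0,-0.4,10,0],[0,0,0,0,-0.4,10,0]]'
python3 -m pendant '[[0,0,0,0,0,3,0],[0,0,0,0,0,6,0],[0,0,0,0,0,9,0],[0,0,0,0,0,11,0],[0,0,0,0,0,11,0]]'
```

```text
time: 21.95
ee_pos: [0.5131, 0.2327, 0.0325]
orientation: [-3.141, 0.0, 1.471]
ft_force: [-2.0, -0.1, -2.4]
gripper_width: 0.038
finger_force: 19.0
time: 22.45
ee_pos: [0.5132, 0.2328, 0.0216]
orientation: [-3.141, 0.0, 1.471]
ft_force: [-1.8, 1.1, -2.9]
gripper_width: 0.0378
finger_force: 19.0
```

```bash

python3 -m pendant '[[0,0,0,0,-0.5,1,0],[0,0,0,0,-0.5,1.5,0],[0,0,0,0,-0.5,1.5,0]]'
python3 -m pendant '[[0,0,0,0,0,0.7,0],[0,0,0,0,0,0.7,0]]'
```

```text
time: 22.75
ee_pos: [0.5131, 0.2329, 0.0207]
orientation: [3.141, -0.0, 1.471]
ft_force: [-1.4, -0.1, -2.5]
gripper_width: 0.0378
finger_force: 19.0
time: 22.95
ee_pos: [0.5132, 0.2329, 0.0202]
orientation: [3.141, -0.0, 1.471]
ft_force: [-1.9, 0.1, 0.8]
gripper_width: 0.0378
finger_force: 19.0
```

```bash

python3 -m pendant '[[0,0,0,0,0,0.7,0],[0,0,0,0,0,0.7,0]]'
python3 -m pendant '[[0,0,0,0,0,0,1],[0,0,0,0,0,0,1],[0,0,0,0,0,0,1],[0,0,0,0,0,0,1],[0,0,0,0,0,0,1]]' 3
python3 -m pendant '[[0,0,0,0,0,-15,1],[0,0,0,0,0,-45,1],[0,0,0,0,0,-80,1],[0,0,0,0,0,-80,1]]' 
python3 go.py 434.5 28 98 20
```

```text
time: 23.15
ee_pos: [0.5132, 0.2329, 0.0201]
orientation: [3.141, -0.0, 1.471]
ft_force: [-3.2, -0.2, 5.5]
gripper_width: 0.0377
finger_force: 19.0
time: 23.65
ee_pos: [0.5133, 0.2329, 0.0192]
orientation: [3.141, -0.0, 1.471]
ft_force: [-0.5, 0.5, 1.0]
gripper_width: 0.0752
finger_force: 0.0
time: 24.05
ee_pos: [0.5162, 0.2338, 0.1033]
orientation: [3.133, -0.003, 1.471]
ft_force: [1.8, 0.1, 0.7]
gripper_width: 0.0867
finger_force: 0.0
turn [ 0.36 -0.44 64.29] shift [-212.9  -60.9    4.1] t 24.05 w 0.08673235981176088 ff 0.0 ft [1.8 0.1 0.7] pos [516.2 233.8 103.3]
```

Home again. Now the hard mount.

```bash

python3 -m pendant '[[0,0,8,-42,-11,0,1],[0,0,16,-84,-22,0,1],[0,0,24,-127,-34,0,1],[0,0,32,-170,-46,0,1],[0,0,40,-212,-58,0,1]]' >/dev/null
python3 -m pendant '[[0,0,8,0,0,0,1],[0,0,16,0,0,0,1],[0,0,24,0,0,0,1],[0,0,24,0,0,0,1]]'
python3 go.py 434.5 28 9 20
python3 - <<'E'
from h import *
from bench import manip
d={n:manip.get_image(n) for n in("scene","top")};pickle.dump(d,open("im3.pkl","wb"))
a=cv2.resize(d["scene"]["pixels"][130:240,240:440],None,fx=4,fy=4,interpolation=cv2.INTER_CUBIC)
cv2.imwrite("pics/s3.png",a[:,:,::-1])
E
```

```text
time: 24.95
ee_pos: [0.4339, 0.0275, 0.0989]
orientation: [-3.141, 0.0, 0.354]
ft_force: [-0.4, 0.5, 0.1]
gripper_width: 0.087
finger_force: 0.0
turn [-0.01  0.03  0.26] shift [ 0.8 -0.3 89.9] t 24.95 w 0.08704178895007514 ff 0.0 ft [-0.4  0.5  0.1] pos [433.9  27.5  98.9]
```

View pics/s3.png

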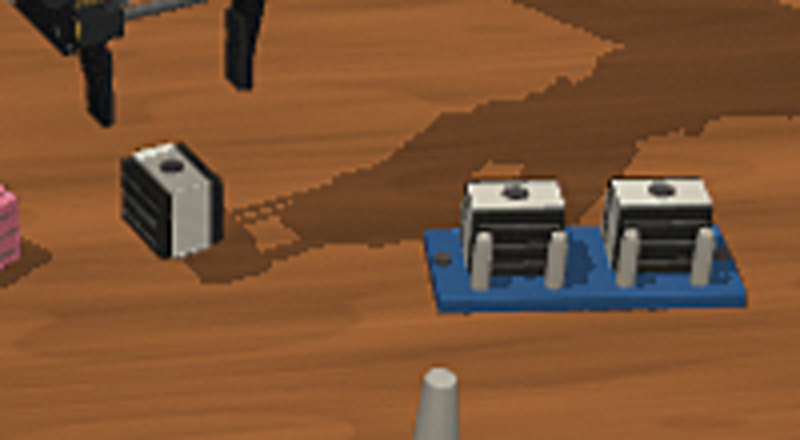

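Both soft mounts stand level and home in the rail, at crop (515,220) and (660,220). Taking the hard one to the tray.

```bash

python3 -m pendant '[[0,0,0,0,0,40,1],[0,0,0,0,0,75,1],[0,0,0,0,0,90,1],[0,0,0,0,0,90,1],[0,0,0,0,0,90,1]]' 
python3 -m pendant '[[0,0,0,0,0,0,0],[0,0,0,0,0,0,0],[0,0,0,0,0,0,0],[0,0,0,0,0,0,0],[0,0,0,0,0,0,0]]' 14
python3 -m pendant '[[0,0,0,0,0,0,0],[0,0,0,0,0,0,0],[0,0,0,0,0,0,0],[0,0,0,0,0,0,0]]' 14
python3 -m pendant '[[0,0,0,0,0,-25,0],[0,0,0,0,0,-55,0],[0,0,0,0,0,-90,0],[0,0,0,0,0,-90,0]]'
```

```text
time: 25.55
ee_pos: [0.434, 0.0279, 0.0092]
orientation: [-3.141, 0.001, 0.356]
ft_force: [-0.6, -0.7, 0.9]
gripper_width: 0.0871
finger_force: 0.0
time: 26.05
ee_pos: [0.4343, 0.0277, 0.0096]
orientation: [3.141, -0.001, 0.354]
ft_force: [-0.6, -0.0, -0.3]
gripper_width: 0.055
finger_force: 0.0
time: 26.45
ee_pos: [0.4342, 0.0277, 0.0094]
orientation: [3.141, -0.0, 0.354]
ft_force: [-0.1, -0.7, 3.9]
gripper_width: 0.0464
finger_force: 14.0
time: 26.85
ee_pos: [0.4363, 0.0274, 0.102]
orientation: [3.138, -0.006, 0.354]
ft_force: [0.5, -0.3, -2.2]
gripper_width: 0.0468
finger_force: 14.0
```

```bash

python3 -m pendant '[[0,0,0,-8,43,0,0],[0,0,0,-16,87,0,0],[0,0,0,-25,134,0,0],[0,0,0,-34,182,0,0],[0,0,0,-43,230,0,0]]' >/dev/null
python3 -m pendant '[[0,0,0,-8,43,0,0],[0,0,0,-18,97,0,0],[0,0,0,-18,97,0,0],[0,0,0,-18,97,0,0]]' 
python3 -m pendant '[[0,0,0,0,0,30,0],[0,0,0,0,0,55,0],[0,0,0,0,0,74,0],[0,0,0,0,0,78,0],[0,0,0,0,0,78,0]]' 
python3 go.py 490 -300 14.5 20
```

```text
time: 27.75
ee_pos: [0.4895, -0.3014, 0.0975]
orientation: [-3.14, 0.001, 0.351]
ft_force: [0.3, 1.0, -1.9]
gripper_width: 0.0463
finger_force: 14.0
time: 28.25
ee_pos: [0.4892, -0.298, 0.0201]
orientation: [-3.138, 0.002, 0.355]
ft_force: [0.1, -0.2, -1.3]
gripper_width: 0.0465
finger_force: 14.0
turn [-0.21  0.1   0.35] shift [0.1 2.2 5.6] t 28.25 w 0.04648314335878188 ff 13.999419144820422 ft [ 0.1 -0.2 -1.3] pos [ 489.2 -298.    20.1]
```

```bash

python3 -m pendant '[[0,0,0,0,0,2,0],[0,0,0,0,0,4,0],[0,0,0,0,0,4,0]]'
python3 -m pendant '[[0,0,0,0,0,1,0],[0,0,0,0,0,1,0]]'
```

```text
time: 28.55
ee_pos: [0.4906, -0.3003, 0.0179]
orientation: [3.141, -0.001, 0.354]
ft_force: [0.1, -0.6, -1.3]
gripper_width: 0.0462
finger_force: 14.0
time: 28.75
ee_pos: [0.4904, -0.3003, 0.0166]
orientation: [3.141, -0.0, 0.354]
ft_force: [1.2, 0.3, -1.0]
gripper_width: 0.0463
finger_force: 14.0
```

```bash

python3 -m pendant '[[0,0,0,0,0,1.5,0],[0,0,0,0,0,1.5,0]]'
python3 -m pendant '[[0,0,0,0,0,0.7,0],[0,0,0,0,0,0.7,0]]'
```

```text
time: 28.95
ee_pos: [0.4902, -0.3001, 0.0146]
orientation: [-3.141, 0.0, 0.354]
ft_force: [0.5, 0.4, -2.0]
gripper_width: 0.0464
finger_force: 14.0
time: 29.15
ee_pos: [0.4902, -0.3001, 0.0139]
orientation: [-3.141, 0.0, 0.354]
ft_force: [-0.4, 0.8, -1.5]
gripper_width: 0.0464
finger_force: 14.0
```

```bash

python3 -m pendant '[[0,0,0,0,0,0.7,0],[0,0,0,0,0,0.7,0]]'
python3 -m pendant '[[0,0,0,0,0,0.4,0],[0,0,0,0,0,0.4,0]]'
```

```text
time: 29.35
ee_pos: [0.4903, -0.3002, 0.0134]
orientation: [3.141, -0.0, 0.354]
ft_force: [-0.7, 0.5, -0.6]
gripper_width: 0.0463
finger_force: 14.0
time: 29.55
ee_pos: [0.4903, -0.3002, 0.0134]
orientation: [3.141, -0.0, 0.354]
ft_force: [-1.0, -0.5, 4.5]
gripper_width: 0.0464
finger_force: 14.0
```

On the floor. Releasing and backing away upward, then a final look.

```bash

python3 -m pendant '[[0,0,0,0,0,0,1],[0,0,0,0,0,0,1],[0,0,0,0,0,0,1],[0,0,0,0,0,0,1],[0,0,0,0,0,0,1]]' 3
python3 -m pendant '[[0,0,0,0,0,-20,1],[0,0,0,0,0,-60,1],[0,0,0,0,0,-110,1],[0,0,0,0,0,-150,1],[0,0,0,0,0,-150,1]]' 
python3 -m pendant '[[0,0,0,0,0,0,1],[0,0,0,0,0,0,1],[0,0,0,0,0,0,1]]' >/dev/null
python3 - <<'E'
from h import *
from bench import manip
d={n:manip.get_image(n) for n in("scene","top")};pickle.dump(d,open("im4.pkl","wb"))
a=cv2.resize(d["scene"]["pixels"][120:270,90:440],None,fx=2.2,fy=2.2,interpolation=cv2.INTER_CUBIC)
cv2.imwrite("pics/s4.png",a[:,:,::-1])
E
```

```text
time: 30.05
ee_pos: [0.4903, -0.3002, 0.0129]
orientation: [-3.142, 0.0, 0.354]
ft_force: [0.0, 0.1, -1.0]
gripper_width: 0.0786
finger_force: 0.0
time: 30.55
ee_pos: [0.4935, -0.3029, 0.169]
orientation: [3.13, -0.006, 0.354]
ft_force: [-0.3, -0.4, 0.0]
gripper_width: 0.0867
finger_force: 0.0
```

View pics/s4.png

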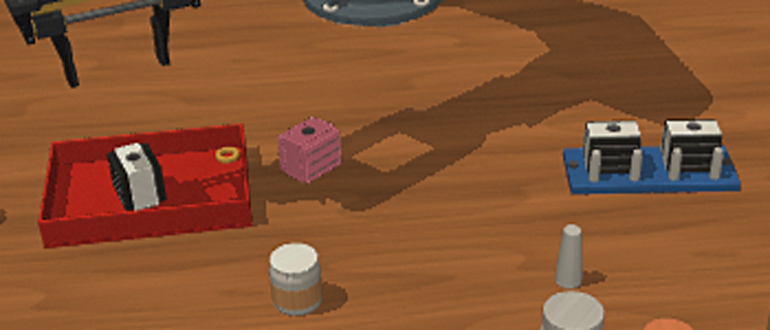

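The hard mount stands in the tray at crop (135,175). Both soft ones are home in the rail at (613,145) and (692,145), and the tin, mandrel, pink block and ring are where they were.

```bash
python3 -c "from bench import manip;print(manip.close_job())"
```

```text
the job is handed in; nothing more can be done
None
```

I've handed the job in: both soft mounts stand upright and fully home in the rail's two seats, the hard one is in the red tray, the tin and mandrel weren't moved, and it took about 31 s with no grip above 19 N.

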